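Open the warming plate's draught-screen gate and hold it wide

ROBOT

A 6-joint arm with a two-finger parallel gripper is mounted at the origin on the work surface. World frame = base frame: x ahead of the robot, y to its left, z up, the work surface at z = 0. Lengths are in m, angles in rad, forces in N, time in s.
With the tool pointing down it reaches from about 0.275 to 1 m from the base axis. Payload 8.4 kg.
Tool frame: the origin (TCP) lies on the centre line of the jaws, within the pads' length; the fingertips stand 17 mm ahead of it and the grasp point (between the pads) lies 2 mm behind it (bot.tcp_to_tips is the y of the fingertips in the tool frame, in m); y points along the fingers, z is the direction in which the jaws open and shut, and the axes are right-handed (so a half turn about y gives the same grasp; the last joint's range is limited). The gripper opens to 85 mm and grips with 20 to 120 N. Pads are 22 mm wide; open, the fingers measure 114 mm over their backs; the gripper's body (76 mm by 85 mm) begins 54 mm behind the grasp point. The pads swing forward as they close: fully open they stand 13 mm farther back than shut.
Start: joints at [-1.291, 0.353, 1.633, -0, 1.155, -0.002], TCP at [0.174, -0.6, 0.248] pointing down, gripper open.
Joint ranges: [-2.63, 2.63], [-0.92, 2.1], [0.06, 2.66], [-1.3, 4.44], [0, 2.69], [-3.02, 3.02]. Speed limits (rad/s): [2.22, 2.22, 2.79, 3.14, 3.14, 3.14].

INTERFACE

Orientations are given as a unit quaternion [x, y, z, w].
In Python, from workcell import bot, hand, kinematics, get_obs, vision, hand_in gives the robot as it stands. The module is installed in compiled form; this text tells all that it offers. Calls block until the motion is done:
- bot.reach(position, orientation): joint-space move of the TCP to a pose.
- bot.servo_line(position, ori=None, velocity=0.15): straight line of the TCP; ori=None keeps the orientation; velocity is the mean speed in m/s.
- bot.goto_joints(angles): joint-space move.
- hand.move_gripper(opening, strength=None): finger opening in m; strength is the grip in N (None keeps the last); returns when the fingers have stopped.
- bot.dwell(seconds).
- kinematics.solve_ik(position, orientation): joint angles nearest the present ones, or None.
- get_obs(): the state.
- vision.read_camera(name): name is "side" or "top"; returns a dict with "frame" (400x640x3 uint8, red, green, blue), "intrinsics" (3x3 intrinsics, pixels), "view" (4x4, takes a point from world to camera coordinates). Camera axes: x right, y down, z forward; pixel columns grow to the right and rows downward; lengths in m; the calibration is good to about 2 mm. A picture is of the moment at which its call begins. There is no depth.
A pose or a line that the arm cannot do raises bot.IKError and nothing moves.
- hand_in(): hands the job in, once; it reports no verdict.
The state is a dict: "time_s": time; "joint_pos": joint angles; "joint_vel": joint speeds; "joint_efforts": joint torques, N m; "position": TCP position; "orientation": TCP orientation; "wrist_force": force on the tool from outside, world axes, zero at the start; "ft_torque": the same for the moment, N m; "gripper_width": finger opening in m.
Only numpy, scipy, OpenCV 4.12 (cv2) and the standard library are available. Lean on these libraries where they do the work, as an engineer would, in place of code of your own. Each camera call takes 0.05 s, during which the arm holds its last target. There are 200 camera calls.

TASK

Open the gate of the clear draught screen on the warming plate: first squeeze the orange catch together fully, then the blue one (each stays in when let go), then take the red post, swing the gate towards the robot past its detent and nearly square to the front. The gate springs back if released, so finish while still holding it wide open by the red post, steady, so that a colleague can take the dishes out. Leave the dishes and the other things on the bench where they are.

Things in the scene. Friction and masses are not known exactly. Their poses are not given: they have to be found in the camera images.
- screen_front (a point): Fixed white warming plate (250 x 320 x 12 mm) with a clear screen about 100 mm high on three sides and an aluminium rail across the front, rail top 112 mm above the bench. Point: on the bench, middle of the closed gate's line. Axes: x into the screen, away from the robot; y along the closed gate towards its hinge; z up. Place and yaw vary.
- orange_catch_grip (a point): Orange catch on the rail, 35 mm behind the gate's line (+x), by chance 45 mm to +y or 80 mm to -y of screen_front; blue has the other place. Two upright linked tabs, each 22 mm wide (x), 7 mm thick (y), tops 155 mm above the bench; 56 mm over their outer faces, 40 mm when fully squeezed along y (4 N). Point: midway between the tabs, 140 mm above the bench; axes as screen_front.
- blue_catch_grip (a point): Blue squeeze catch, the same in shape and size, in the other place on the rail. Point midway between its tabs, 140 mm above the bench.
- orange_catch (a joint): Travel of each orange tab, m: 0 = out (locking the gate), 0.008 = fully squeezed. It stays where it is pushed; the gate is free of it from about 0.006.
- blue_catch (a joint): The same for the blue catch.
- gate (a joint): Gate angle, rad: 0 closed, grows as it swings towards the robot (clockwise from above), stop at 1.5. Locked while a catch is out (3 mm of play). A sprung detent must be overcome from 0.08 to 0.4 rad (strongest near 0.1, about 4 N at the red post); a closing spring (2 to 3 N at the post when wide) takes a released gate back to about 0.7.
- gate_hinge (a point): A point on the gate's upright hinge axis, 147 mm above the bench; on the closed gate's line, 137 mm to +y of screen_front. The gate leaf is 245 mm long from the hinge and 109 mm high, with small steel keepers up to 135 mm.
- pull_post (a point): Centre of the red upright round post, the gate's handle: 14 mm in diameter, 58 mm long, from 105 to 163 mm above the bench, this point 147 mm above the bench. It moves with the gate on a circle of 144 mm about gate_hinge; with the gate closed it stands 45 mm in front (-x) of screen_front. It is a sleeve that turns freely, so the fingers need not turn with the gate.
- gate_pull: The red post as a body (origin at pull_post; its yaw means nothing as it spins).
- dish_left_mid (a point): Bystander inside the screen: round covered culture dish, 60 mm across, 17 mm high; point at its centre.
- dish_right_mid (a point): Bystander inside the screen: the second dish, the same.
- bottle_mid (a point): Bystander: amber bottle, 60 mm across, 140 mm high, left on the bench; point half-way up.
- lifter_block_mid (a point): Bystander: grey slotted block 50 x 100 x 50 mm with a flat steel slide lifter standing in it to 140 mm; point at the block's centre.
- tip_box_mid (a point): Bystander: blue box with clear cover, 120 x 85 x 67 mm, on the right; point half-way up.
- tube_rack_mid (a point): Bystander: white tube rack 70 x 130 x 45 mm with coloured tube caps to 69 mm, on the right; point at the rack's centre.

How it is judged:
On the way, in this order (a step that is already met when the one before it is completed fails the run):
1. the orange catch is squeezed in (value of joint orange_catch above 0.006 m), for 0.1 s.
2. then the blue catch is squeezed in (value of joint each of blue_catch, orange_catch above 0.006 m), for 0.1 s.
3. then the gate is swung past its detent (value of joint gate above 0.5 rad), for 0.1 s.
At the end, for the whole second after the job is handed in: The gate is held by the fingers at its red post (more than 0.5 N) at over 1.2 rad (69 degrees) and still (under 0.1 rad/s), both catches are squeezed in (over 6 of 8 mm), and every dish and bystander is within 30 mm of where it stood (all of step 2 and value of joint gate above 1.2 rad and velocity of joint gate between -0.1 and 0.1 rad/s and contact force between the fingers and gate_pull above 0.5 N and distance of each of dish_left_mid, dish_right_mid, bottle_mid, tip_box_mid, tube_rack_mid, lifter_block_mid from where it was at the start of the episode below 0.03 m); the arm keeps its last pose, push and grip.
It fails at once if the blue catch is squeezed before the orange one is in (value of joint blue_catch above 0.003 m and value of joint orange_catch below 0.005 m).
It fails at once if a dish or other bystander is pushed aside or upset (distance of any of dish_left_mid, dish_right_mid, bottle_mid, tip_box_mid, tube_rack_mid, lifter_block_mid from where it was at the start of the episode above 0.03 m).
It also fails if it takes over 64 s, if anything falls off the work surface, if the arm or the gripper's body presses on something with over 40 N, if the wrist force passes 120 N, or if a joint passes its speed limit or range.

## Working session

There is one attempt and no reset: what is moved stays moved. The work goes in short steps, each a Python script; the robot and the scene stay as the last script left them, time stands still between calls to the robot, and variables do not carry over. Pictures are saved under pics/ and viewed, about 8 in all and at most 12, crops included, and the job is handed in when it is done.

```bash
mkdir -p pics
python3 - <<'E'
from workcell import bot, hand, kinematics, get_obs, vision
import cv2,numpy as np
for n in("top","side"):
    c=vision.read_camera(n); cv2.imwrite(f"pics/{n}0.png",c["frame"][:,:,::-1]); np.savez(f"{n}.npz",**c)
    print(n,c["intrinsics"].round(1).tolist(),c["view"].round(3).tolist())
o=get_obs();print(o["time_s"],o["position"],o["orientation"],o["gripper_width"],bot.tcp_to_tips)
E
```

```text
top [[383.3, 0.0, 320.0], [0.0, 383.3, 200.9], [0.0, 0.0, 1.0]] [[-0.021, -1.0, 0.009, 0.015], [-0.998, 0.021, -0.058, 0.577], [0.058, -0.01, -0.998, 1.168], [0.0, 0.0, 0.0, 1.0]]
side [[384.5, 0.0, 320.3], [0.0, 384.5, 200.3], [0.0, 0.0, 1.0]] [[-0.728, -0.686, -0.009, 0.41], [-0.474, 0.512, -0.717, 0.337], [0.496, -0.517, -0.698, 1.141], [0.0, 0.0, 0.0, 1.0]]
0.1 [ 0.17367245 -0.5999462   0.24762993] [-0.09936075  0.70055267 -0.69964842  0.09922439] 0.0858900533771676 0.017
```

View pics/top0.png

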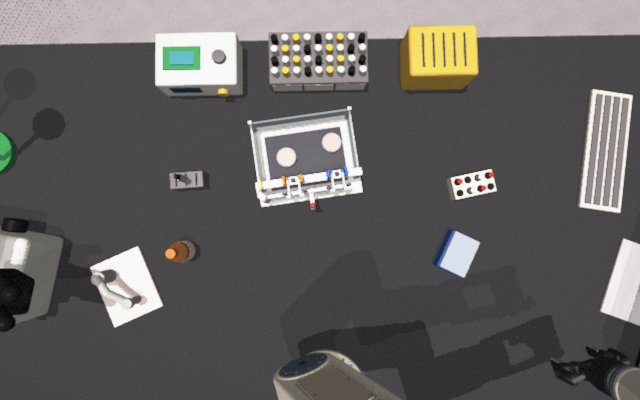

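View pics/side0.png

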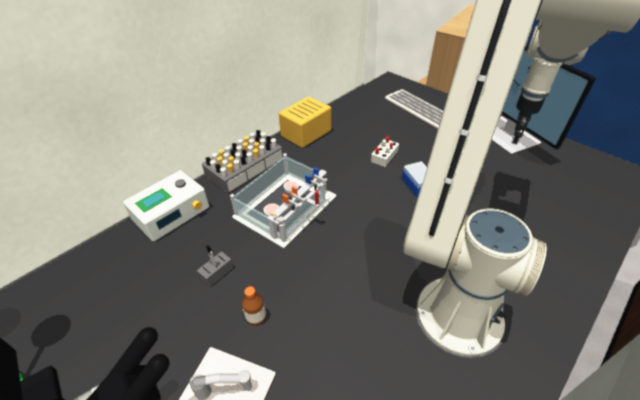

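The top view shows the screen at about (305,160), with orange at (293,180), blue at (338,174) and the red post at (312,198). The side view shows them near (290,195), (316,175) and (317,195). Next I'll zoom in and segment by colour.

```bash
cat > h.py <<'E'
import numpy as np, cv2
def ray(c,uv):
    K,V=c["intrinsics"],c["view"]; R,t=V[:3,:3],V[:3,3]
    d=R.T@np.linalg.solve(K,[uv[0],uv[1],1.]); return -R.T@t,d
def onz(c,uv,z):
    o,d=ray(c,uv); return o+d*(z-o[2])/d[2]
def proj(c,p):
    q=c["intrinsics"]@(c["view"][:3,:3]@np.asarray(p,float)+c["view"][:3,3]); return q[:2]/q[2]
def tri(cs,uvs):
    A=0;b=0
    for c,uv in zip(cs,uvs):
        o,d=ray(c,uv); d=d/np.linalg.norm(d); P=np.eye(3)-np.outer(d,d); A=A+P; b=b+P@o
    return np.linalg.solve(A,b)
def masks(f):
    h=cv2.cvtColor(f,cv2.COLOR_RGB2HSV); H,S,V=[h[...,i].astype(int) for i in range(3)]
    return dict(orange=(H>4)&(H<20)&(S>150)&(V>110),blue=(H>100)&(H<128)&(S>130)&(V>80),red=((H<4)|(H>172))&(S>130)&(V>80))
E
python3 - <<'E'
from h import *
for n,(x0,y0,x1,y1) in dict(top=(240,95,380,215),side=(220,150,345,250)).items():
    c=dict(np.load(n+".npz")); f=c["frame"]
    cv2.imwrite(f"pics/{n}crop.png",cv2.resize(f[y0:y1,x0:x1,::-1],None,fx=5.5,fy=5,interpolation=cv2.INTER_CUBIC))
    for k,m in masks(f).items():
        mm=np.zeros_like(m,np.uint8); mm[y0:y1,x0:x1]=m[y0:y1,x0:x1]
        N,_,s,ce=cv2.connectedComponentsWithStats(mm)
        print(n,k,[(s[i].tolist(),ce[i].round(1).tolist()) for i in range(1,N) if s[i,4]>2])
E
```

```text
top orange [([299, 174, 3, 5, 7], [300.0, 176.1]), ([284, 178, 4, 7, 17], [284.8, 180.6]), ([301, 181, 2, 2, 3], [301.3, 181.3])]
top blue [([342, 168, 6, 8, 28], [344.6, 171.1]), ([327, 170, 5, 9, 23], [328.6, 173.3])]
top red [([310, 203, 6, 5, 21], [312.7, 205.3])]
side orange [([291, 187, 6, 8, 26], [293.8, 190.2]), ([282, 194, 7, 9, 41], [285.1, 197.9])]
side blue [([313, 167, 6, 8, 30], [315.4, 170.4]), ([305, 175, 6, 8, 37], [307.6, 178.2])]
side red [([315, 191, 3, 13, 33], [316.1, 196.5])]
```

View pics/topcrop.png

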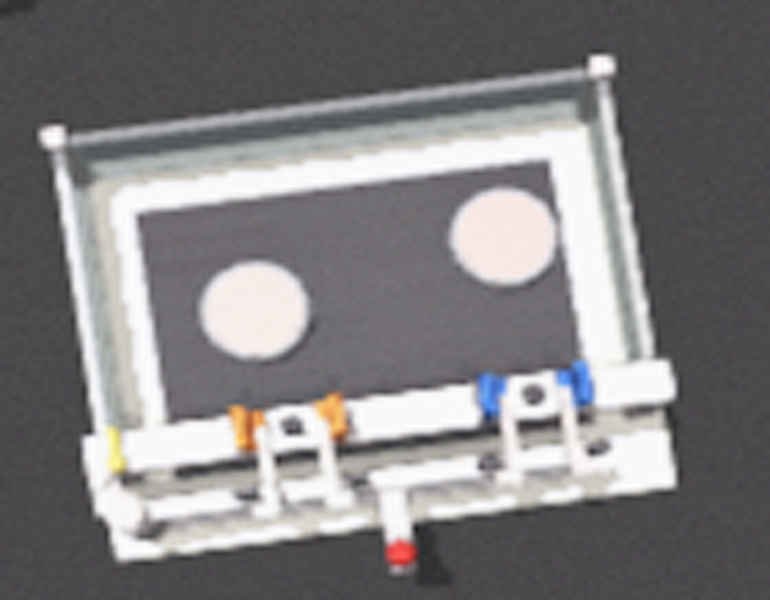

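View pics/sidecrop.png

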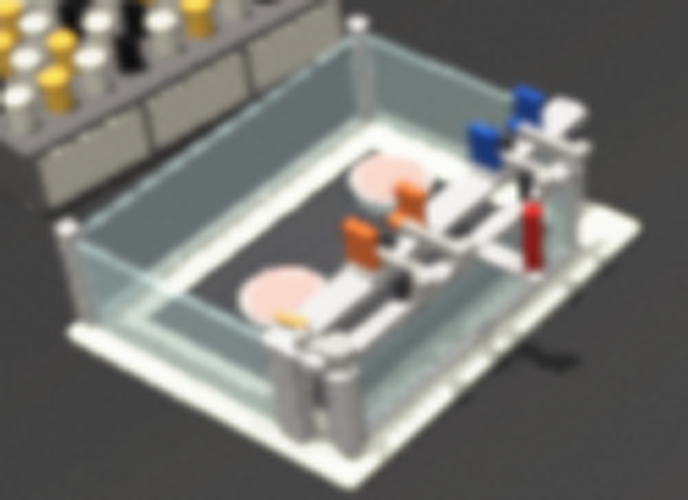

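The zoomed views show clean tab and post tops. Orange is on the +y side and blue on the -y side. Tab tops in the top image are near (284,180)/(300.5,178) for orange, (329,173.5)/(345.5,171.5) for blue, and (312.7,205) for red. Next I'll fit the screen frame and check IK.

```bash
cat >> h.py <<'E'
def fit(L,W):
    L=np.array(L,float);W=np.array(W,float)[:,:2]
    M,_=cv2.estimateAffinePartial2D(L,W,method=cv2.LMEDS) if 0 else (None,None)
    l=L-L.mean(0);w=W-W.mean(0)
    a=np.arctan2((l[:,0]*w[:,1]-l[:,1]*w[:,0]).sum(),(l*w).sum())
    R=np.array([[np.cos(a),-np.sin(a)],[np.sin(a),np.cos(a)]]); t=W.mean(0)-R@L.mean(0)
    return a,t,W-(L@R.T+t)
def quat(yawj):
    # tool y down, tool z (jaw axis) horizontal at yaw yawj
    from scipy.spatial.transform import Rotation as Ro
    y=np.array([0,0,-1.]);z=np.array([np.cos(yawj),np.sin(yawj),0]);x=np.cross(y,z)
    return Ro.from_matrix(np.c_[x,y,z]).as_quat()
E
python3 - <<'E'
from h import *
from workcell import kinematics,get_obs
T=dict(np.load("top.npz"));S=dict(np.load("side.npz"))
ol,orr=onz(T,(284.3,180.4),.155),onz(T,(300.4,177.8),.155)
bl,br=onz(T,(329.2,173.5),.155),onz(T,(345.4,171.5),.155); r=onz(T,(312.7,205.2),.163)
print("top",(ol+orr)/2,(bl+br)/2,r,np.linalg.norm(ol-orr))
a,t,e=fit([[.035,.045],[.035,-.08],[-.045,0]],[(ol+orr)/2,(bl+br)/2,r]);print(a,t,e.round(4).tolist())
for n,uvt,uvs in (("o",(292.3,179.1),(289.45,194)),("b",(337.3,172.5),(311.5,174.3)),("r",(312.7,205.2),(316.1,196.5))):
    print(n,tri([T,S],[uvt,uvs]),onz(S,uvs,.147 if n!="r" else .14))
c,s=np.cos(a),np.sin(a);R=np.array([[c,-s],[s,c]])
np.savez("frame.npz",a=a,t=t)
print(get_obs()["joint_pos"])
for n,p,z,ja in [("o",(.035,.045),.145,np.pi/2),("b",(.035,-.08),.145,np.pi/2),("r",(-.045,0),.147,2.2),("end",(-.144,.151),.147,2.2)]:
    w=R@p+t
    for k in (0,-np.pi):
        print(n,w.round(4),kinematics.solve_ik([*w,z],quat(a+ja+k)))
E
```

```text
top [0.63062016 0.07882023 0.155     ] [ 0.64630491 -0.04463855  0.155     ] [0.55760424 0.02453958 0.163     ] 0.04458121783932957
0.12532506535954283 [0.60178349 0.03010728] [[-0.0003, -0.0003], [-0.0002, 0.0003], [0.0005, 0.0001]]
o [0.63229856 0.07980494 0.13978226] [0.62626916 0.0846853  0.147     ]
b [ 0.64833998 -0.0453278   0.14059692] [ 0.64311531 -0.03991749  0.147     ]
r [0.55876938 0.02472273 0.13698673] [0.55649105 0.02692038 0.14      ]
[-1.29141268e+00  3.53584435e-01  1.63406762e+00 -1.58000670e-05
  1.15523378e+00 -2.38304759e-03]
o [0.6309 0.0791] [ 1.22415253e-01  4.77812882e-01  1.69402267e+00 -4.44089210e-16
  9.69757098e-01 -1.57370614e+00]
o [0.6309 0.0791] [ 1.22415253e-01  4.77812882e-01  1.69402267e+00 -4.44089210e-16
  9.69757098e-01  1.56788651e+00]
b [ 0.6465 -0.0449] [-7.16383940e-02  4.94536744e-01  1.66550862e+00 -4.44089210e-16
  9.81547291e-01 -1.76775979e+00]
b [ 0.6465 -0.0449] [-7.16383940e-02  4.94536744e-01  1.66550862e+00 -4.44089210e-16
  9.81547291e-01  1.37383287e+00]
r [0.5571 0.0245] [ 4.12252794e-02  3.69008052e-01  1.86710493e+00 -4.44089210e-16
  9.05479670e-01 -2.28409979e+00]
r [0.5571 0.0245] [ 4.12252794e-02  3.69008052e-01  1.86710493e+00 -4.44089210e-16
  9.05479670e-01  8.57492868e-01]
end [0.44   0.1619] [ 3.49399111e-01  2.46221867e-01  2.05166384e+00 -4.44089210e-16
  8.43706950e-01 -1.97592595e+00]
end [0.44   0.1619] [ 3.49399111e-01  2.46221867e-01  2.05166384e+00 -4.44089210e-16
  8.43706950e-01  1.16566670e+00]
```

The fit residual is under 1 mm and both views agree. Next I'll squeeze orange, then blue.

```bash
cat > sq.py <<'E'
import sys
from h import *
from workcell import bot,hand,get_obs,vision
F=np.load("frame.npz");a,t=float(F["a"]),F["t"];c,s=np.cos(a),np.sin(a);R=np.array([[c,-s],[s,c]])
def squeeze(ly):
    w=R@[.035,ly]+t; q=quat(a-np.pi/2)
    bot.reach([*w,.26],q); bot.servo_line([*w,.140],velocity=.1)
    print("down",get_obs()["position"],get_obs()["wrist_force"].round(2))
    hand.move_gripper(.036,30); bot.dwell(.3)
    o=get_obs();print("squeezed",o["gripper_width"],o["wrist_force"].round(2),o["time_s"])
    hand.move_gripper(.085); bot.servo_line([*w,.26],velocity=.15)
    o=get_obs();print("up",o["gripper_width"],o["wrist_force"].round(2),o["time_s"])
E
python3 - <<'E'
from sq import *
squeeze(.045)
for n in("top","side"):
    f=vision.read_camera(n)["frame"]
    x0,y0,x1,y1=dict(top=(240,140,380,215),side=(220,150,345,250))[n]
    cv2.imwrite(f"pics/{n}1.png",cv2.resize(f[y0:y1,x0:x1,::-1],None,fx=5,fy=5,interpolation=cv2.INTER_CUBIC))
E
```

```text
down [0.63137161 0.07918878 0.14074262] [-1.27  0.39  0.39]
squeezed 0.03816679008596003 [-1.01 -0.01  7.56] 5.1417
up 0.08552926936443767 [-0.19  1.38  0.6 ] 6.6167
```

View pics/side1.png

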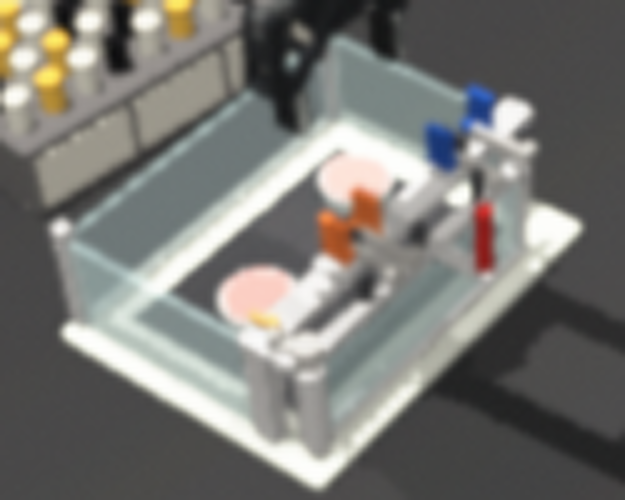

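The orange tabs now stand close together at crop (335,237)/(367,208), and the width stalled at 38 mm, so orange is fully in. Blue is untouched at (440,145)/(480,108). Next I'll squeeze blue.

Run:
```python
from sq import *
squeeze(-.08)
q=quat(a+2.2-np.pi); w=R@[-.045,0]+t
hand.move_gripper(.055); bot.reach([*w,.26],q)
c=vision.read_camera("side");f=c["frame"]
cv2.imwrite("pics/side2.png",cv2.resize(f[130:250,220:360,::-1],None,fx=5,fy=5,interpolation=cv2.INTER_CUBIC))
```

```text
down [ 0.6470111  -0.04494032  0.1407424 ] [ 0.21 -0.19  0.61]
squeezed 0.038174423588680215 [-1.94  0.51  8.13] 9.4417
up 0.08514062106210277 [-0.14 -0.59  0.13] 10.9167
```

View pics/side2.png

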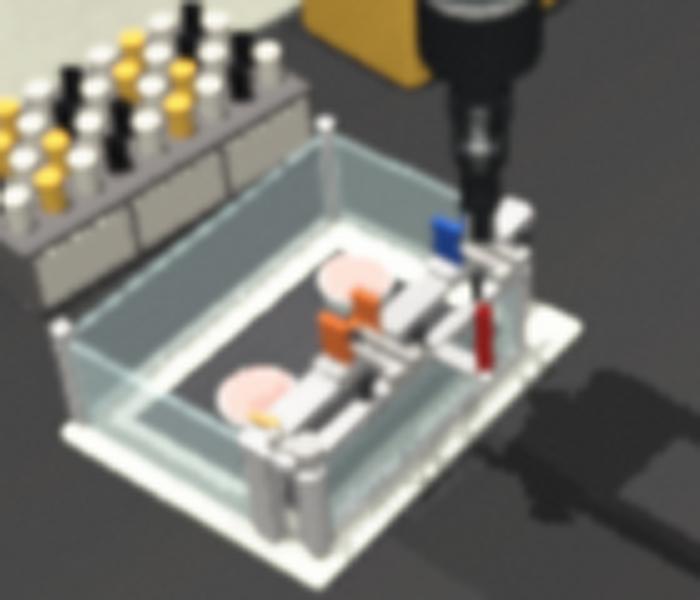

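Both catches are in: blue shows a 38 mm stall, and the hand is above the post at crop (485,335). Next I'll grip the post and swing the first part of the arc.

```bash
cat > sw.py <<'E'
from sq import *
H=np.array([0,.137]);P0=np.array([-.045,0])-H
def post(g):
    c_,s_=np.cos(-g),np.sin(-g); return R@(np.array([[c_,-s_],[s_,c_]])@P0+H)+t
def swing(g0,g1,n):
    for g in np.linspace(g0,g1,n+1)[1:]:
        bot.servo_line([*post(g),.143],velocity=.08)
        o=get_obs();print(round(g,2),o["position"].round(4)[:2],post(g).round(4),o["wrist_force"].round(1),o["gripper_width"].round(4),round(o["time_s"],1))
        if np.linalg.norm(o["wrist_force"])>45: print("STOP");break
E
python3 - <<'E'
from sw import *
bot.servo_line([*post(0),.143],velocity=.1);o=get_obs();print(o["wrist_force"].round(1))
hand.move_gripper(.0,40);o=get_obs();print(o["gripper_width"],o["wrist_force"].round(1),o["position"])
swing(0,.5,5)
f=vision.read_camera("side")["frame"]
cv2.imwrite("pics/side3.png",cv2.resize(f[130:250,220:360,::-1],None,fx=5,fy=5,interpolation=cv2.INTER_CUBIC))
E
```

```text
[-0.   0.3 -0.3]
0.012971375146987547 [-0.6 -0.7  4.6] [0.55743883 0.02438195 0.14340947]Traceback (most recent call last):
  File "<stdin>", line 4, in <module>
  File "sw.py", line 8, in swing
    o=get_obs();print(round(g,2),o["position"].round(4)[:2],post(g).round(4),o["wrist_force"].round(1),o["gripper_width"].round(4),round(o["time_s"],1))
                                                                                                       ^^^^^^^^^^^^^^^^^^^^^^^^
AttributeError: 'float' object has no attribute 'round'
```

Only the print failed, after the 0.1 rad step; the post is held at 13 mm. I'll continue from there.

```bash
sed -i 's/o\["gripper_width"\].round(4)/round(o["gripper_width"],4)/' sw.py
python3 - <<'E'
from sw import *
swing(.1,.6,5)
f=vision.read_camera("side")["frame"]
cv2.imwrite("pics/side3.png",cv2.resize(f[130:250,220:360,::-1],None,fx=5,fy=5,interpolation=cv2.INTER_CUBIC))
E
```

```text
0.2 [0.5298 0.0329] [0.5296 0.0328] [ 2.2 -1.8  3.8] 0.0132 14.4
0.3 [0.5165 0.0392] [0.5165 0.0389] [ 0.8 -0.5  3.6] 0.0125 14.7
0.4 [0.504  0.0469] [0.5042 0.0464] [0.8 1.3 6.1] 0.013 15.0
0.5 [0.4924 0.0557] [0.4926 0.055 ] [-0.4 -0.1  9.6] 0.0125 15.4
0.6 [0.4816 0.0657] [0.482  0.0647] [-1.2  4.2  7.9] 0.0132 15.7
```

View pics/side3.png

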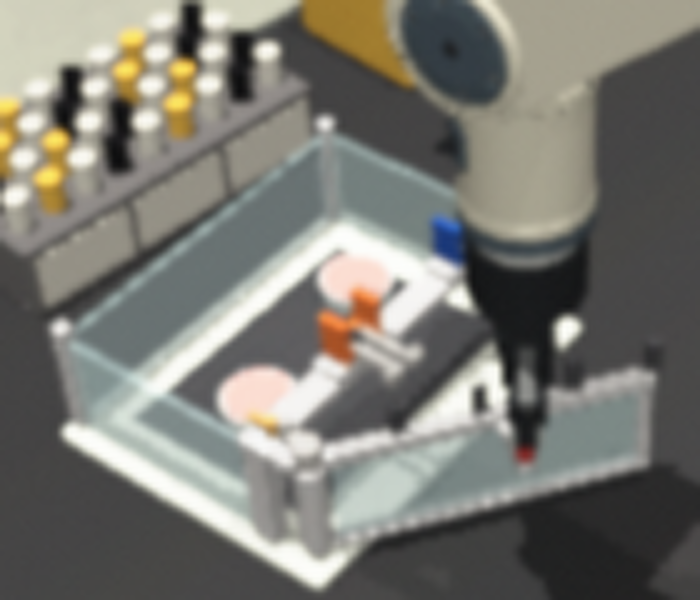

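The gate is open about 0.6 rad and the post is held at crop (525,455). I'll continue to 1.37 rad.

Run:
```python
from sw import *
swing(.6,1.37,8)
bot.dwell(1.0)
o=get_obs();print(o["position"],o["wrist_force"].round(1),o["gripper_width"],o["joint_vel"].round(4),o["time_s"])
T=vision.read_camera("top");cv2.imwrite("pics/top4.png",T["frame"][:,:,::-1])
f=vision.read_camera("side")["frame"]
cv2.imwrite("pics/side4.png",cv2.resize(f[130:270,200:360,::-1],None,fx=4,fy=4,interpolation=cv2.INTER_CUBIC))
```

```text
0.7 [0.473  0.0758] [0.4728 0.0751] [1.8 0.4 6.4] 0.0131 16.1
0.79 [0.465  0.0869] [0.4645 0.0863] [ 3.7 -0.   5.3] 0.013 16.4
0.89 [0.4581 0.0986] [0.4574 0.0982] [3.8 0.7 5.9] 0.0129 16.7
0.99 [0.4523 0.1111] [0.4515 0.1107] [ 4.5 -0.1  4.1] 0.0128 17.1
1.08 [0.4477 0.124 ] [0.4468 0.1238] [ 4.7 -0.7  5.8] 0.0132 17.4
1.18 [0.4444 0.1373] [0.4434 0.1372] [ 4.8 -1.1  5.2] 0.0125 17.7
1.27 [0.4423 0.1508] [0.4413 0.1509] [ 7.2 -2.4  5.3] 0.0126 18.0
1.37 [0.4415 0.1645] [0.4405 0.1648] [ 5.8 -2.1  6.4] 0.0127 18.4
[0.44148295 0.16420253 0.14334606] [ 5.5 -2.6  5.7] 0.012883694083504515 [-0.0003  0.      0.0018  0.0017  0.0009  0.0016] 19.35
```

View pics/side4.png

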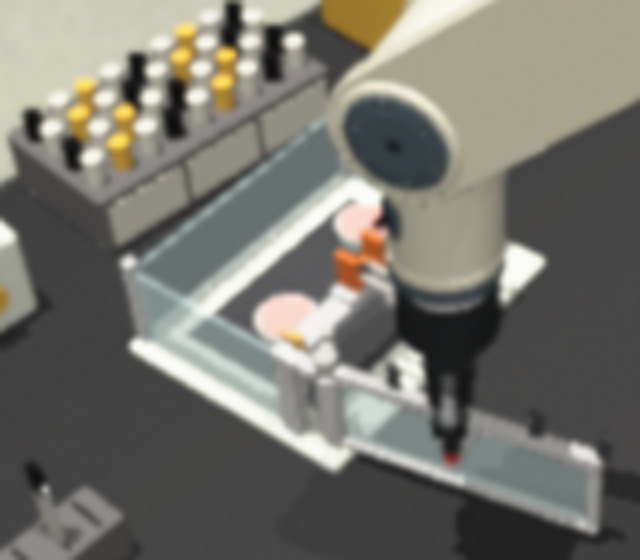

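View pics/top4.png

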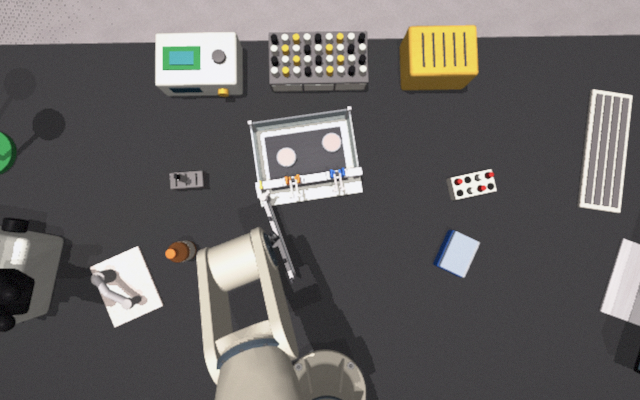

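The top view shows the leaf running from (267,200) to (295,277), about 77° (1.35 rad) open. The bottle (180,251), lifter block, rack, tip box and dishes are where they were. The arm is still and the post is gripped, so I'm handing in.

```bash
python3 -c "
from workcell import hand_in
print(hand_in())"
```

```text
the job is handed in; nothing more can be done
None
```

The gate is open and still held by its red post, and I handed the job in at about 19 s of the 64 s allowed; hand-in reports no verdict.

- **Catches:** I squeezed orange first, then blue. Each time the fingers stopped at about 38 mm, under the 40 mm of a fully squeezed catch. In the pictures afterwards the orange tabs stand close together. I confirmed blue by finger width only, because the hand hid one of its tabs.
- **Gate:** I swung it along its arc past the detent. It measures about 1.37 rad from the arm position and about 1.35 rad from the leaf in the top view, against the 1.2 rad needed.
- **Hold:** The post is gripped at 40 N with a finger opening of 12.9 mm, about 1 mm less than its nominal 14 mm. The arm is still, with joint speeds under 0.002 rad/s and a wrist force of about 8 N.
- **Bystanders:** The dishes, bottle, lifter block, tip box and tube rack look unmoved when the first and last top views are compared by eye.

One script stopped on a print error early in the swing. It left the arm holding the post at about 0.1 rad, and I carried on from there. No checks failed or disagreed.

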